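Ring the bar's service bell under its snap guard

TASK

Call for service at the dominoes table: press down the raised tail of the spring-loaded guard flap until the flap snaps over and stands open by itself, hold the chrome button it uncovers fully down for a good second so the brass bell rings, then push the flap back until it snaps shut over the button. Nobody knows how high the unit is clamped on its posts, so work gently and by feel, never pressing on anything harder than a firm fingertip would (20 N at most), and leave the glass, coaster, toothpick holder and dominoes where they are.

Things in the scene. Friction and masses are not known exactly. Their poses are not given: they have to be found in the camera images.
- foot: Dark steel foot of the call stand, fixed, 150x100x12 mm, with two posts (10 mm thick, 87 mm high, at x -6, y +-36 mm). Origin on the table straight below the flap's hinge axis; x from the button side to the tail side, y along the hinge, z up. On the posts a unit with flap and button is clamped at an unmeasured height: hinge axis 54 to 82 mm above the table. Other offsets are in these axes, from the hinge axis.
- below_tail (a point): Point on the foot's top below the flap's raised tail (x +26 mm). The tail is 30 mm long from the axis, 30 wide, and ends in a cross roller 8 mm thick; with the flap shut it rises at 25 degrees to +x: roller centre 27 mm behind and 13 mm above the axis. 3 to 8 N straight down on it (friction varies) start it moving; it is 12 degrees below level at the snap point. The axis is held by ears at y +-24 mm, tops 6 mm above it.
- below_button (a point): Point on the foot's top straight below the chrome button (x -44 mm). The button is an upright round cap 24 mm wide on the unit's black deck (x -76 to +10, 64 mm wide, top 16 mm below the axis); up, its flat top is 3 mm below the axis, 13 mm above the deck. The shut flap hides it.
- flap (a joint): Angle (rad) of the steel guard flap. 0 = shut stop: front wing (58 long, 36 wide, 4 mm thick) level towards -x over the button. 1.31 = open stop: wing raised 75 degrees, tail 50 degrees below level. Over-centre spring: pushes to the nearer stop, 0.09 N m at a stop, falling to nothing at the snap point, 0.655; past it the flap springs to the other stop by itself.
- button (a joint): Travel (m) of the chrome push button: 0 = up, 0.006 = fully down on its hard stop. Spring: 1.8 N at first, 6 N when fully down; it springs back when let go.
- bell: Brass service bell on a black base, fixed, 80 mm wide, 53 mm high, beside the stand; origin at the centre of its underside.
- glass: Tall fluted beer glass, 72 mm wide at the rim, 170 mm high, loose; origin under its centre, z up.
- coaster: Round wooden coaster, 96 mm wide, 8 mm thick, loose; origin under its centre.
- holder: Red plastic toothpick holder, 48 mm wide, 52 mm high (picks to 67 mm), loose; origin under its centre, z up.
- domino0: Blue acrylic domino lying flat, 50 x 25 x 9 mm, loose; origin under its centre, x along its length.
- domino1: Blue acrylic domino lying flat, 50 x 25 x 9 mm, loose; origin under its centre, x along its length.
- domino2: Blue acrylic domino lying flat, 50 x 25 x 9 mm, loose; origin under its centre, x along its length.
- domino3: Blue acrylic domino lying flat, 50 x 25 x 9 mm, loose; origin under its centre, x along its length.
- domino4: Blue acrylic domino lying flat, 50 x 25 x 9 mm, loose; origin under its centre, x along its length.

How it is judged:
On the way, in this order (a step that is already met when the one before it is completed fails the run):
1. the guard flap has snapped over and stands at its open stop (value of joint flap above 1.2 rad), for 0.2 s.
2. with the flap open, the button is held down (5 mm or more of its 6 mm) (value of joint button above 0.005 m and value of joint flap above 1.1 rad), for 0.7 s.
At the end, for the whole second after the job is handed in: After the ring the flap is back at rest on its shut stop (within 0.1 rad) over the button, and the button is up (within 1 mm) (value of joint flap below 0.1 rad and velocity of joint flap below 0.1 rad/s and value of joint button below 0.001 m); the robot touches nothing.
It fails at once if the fingers or the arm press on anything with more than 20 N (contact force between any of the fingers, the arm and anything else above 20 N).
It fails at once if the glass, coaster, toothpick holder or a domino is shifted by more than 20 mm (distance of any of glass, coaster, holder, domino0, domino1, domino2, domino3, domino4 from where it was at the start of the episode above 0.02 m).
It fails at once if the glass or the toothpick holder is tipped (angle between any of glass, holder's own z axis and vertical above 0.3 rad).
It also fails if it takes over 56 s, if anything falls off the work surface, if the arm or the gripper's body presses on something with over 40 N, if the wrist force passes 120 N, or if a joint passes its speed limit or range.

ROBOT

A 6-joint arm with a two-finger parallel gripper is mounted at the origin on the work surface. World frame = base frame: x ahead of the robot, y to its left, z up, the work surface at z = 0. Lengths are in m, angles in rad, forces in N, time in s.
With the tool pointing down it reaches from about 0.35 to 0.775 m from the base axis. Payload 7.3 kg.
Tool frame: the origin (TCP) lies on the centre line of the jaws, within the pads' length; the fingertips stand ahead of it and the grasp point (between the pads) lies 11 mm behind it (robot.nose_length is the z of the fingertips in the tool frame, in m); z points along the fingers, y is the line along which they close (so a half turn about z gives the same grasp; the last joint's range is limited). The gripper opens to 92 mm and grips with 3 to 60 N. Pads are 19 mm wide; open, the fingers measure 130 mm over their backs; the gripper's body (75 mm by 190 mm) begins 47 mm behind the grasp point.
Start: joints at [1.185, 0.342, 1.524, -0, 1.275, -0.146], TCP at [0.125, 0.51, 0.235] pointing down, gripper open.
Joint ranges: [-2.53, 2.53], [-0.77, 2.02], [0.04, 2.7], [-1, 4.14], [0.28, 2.66], [-3.11, 3.11]. Speed limits (rad/s): [2.57, 2.57, 3.14, 3.14, 3.14, 3.14].

INTERFACE

Orientations are given as [roll, pitch, yaw] about the fixed x, y, z axes, in that order (R = Rz(yaw) Ry(pitch) Rx(roll)).
In Python, from cell import robot, cams gives the robot as it stands. The module is installed in compiled form; this text tells all that it offers.
- The arm moves only by the tool carry_out, never from a script. Its argument "deltas" is a list of rows, each a list of 7 numbers: the shift along the tool's x, y, z in cm, then the turn, a rotation vector about the tool's x, y, z in rad, then the opening, from 0 (shut) to 1 (fully open). A call has exactly 8 rows; each row shifts and turns the commanded pose from where the row before left it, along the tool's axes as they then stand; what a row does not reach is not made up. A row lasts 1/12 s, in which the tool goes at most 41.7 mm and 7.16 degrees, less where a joint would pass 70% of its speed; a pose out of reach is approached as far as the arm can. A call is refused whole if a number of a shift passes 4.17 or a number of a turn 0.125, either way. A call with a gripper value outside its range is refused whole. The fingers move at their own pace and stop on an object; "force" is the grip in N (left out, the last holds). Time passes only in rows, so rows that do not move let the fingers close, or fill a call up. It gives the time, the measured TCP pose, the force, the opening and the grip force at its end, in the units of the state.
- robot.observe(): the state, without advancing time (a new reading comes with each control period).
- cams.read_camera(name): name is "scene" or "top" or "wrist"; returns a dict with "image" (400x640x3 uint8, blue, green, red), "depth" (400x640 float32, m along the optical axis (not along the pixel's ray), 0 where there is no reading), "fx", "fy", "cx", "cy" (pixels), "D" ([k1, k2, p1, p2, k3] as OpenCV has them; the pictures are not rectified), "world_to_cam" (4x4, takes a point from world to camera coordinates). Camera axes: x right, y up, looking along -z (the intrinsics and any distortion apply to the point x, -y, -z); pixel columns grow to the right and rows downward; lengths in m; the calibration is good to about 2 mm. A picture is of the moment at which its call begins.
- robot.hand_in(): hands the job in; it is judged then, once.
The state is a dict: "time": time; "qpos": joint angles; "qvel": joint speeds; "joint_efforts": joint torques, N m; "tool_pos": TCP position; "tool_rot": TCP orientation; "contact_force": force on the tool from outside, world axes, zero at the start; "torque": the same for the moment, N m; "opening": finger opening in m; "grip_force": force on a finger pad.
Only numpy, scipy, OpenCV 4.12 (cv2) and the standard library are available. Lean on these libraries where they do the work, as an engineer would, in place of code of your own. Each camera call takes 0.05 s, during which the arm holds its last target. There are 200 camera calls.

## Working session

There is one attempt and no reset: what is moved stays moved. The work goes in short steps, Python scripts to look and compute and a tool call to move; the robot and the scene stay as the last step left them, time stands still between calls to the robot, and variables do not carry over. Pictures are saved under pics/ and viewed, at most 10 in all, crops included, and the job is handed in when it is done.

Besides the shell and the picture viewer there is one more tool, called after "Emit:" as a command line: name --pt "numbers of a row" for each row, then --argument value for the rest. carry_out: Moves the arm, as the interface text tells. Its arguments: {"type":"object","properties":{"deltas":{"type":"array","items":{"type":"array","items":{"type":"number"}}},"force":{"type":"number"}},"required":["deltas"]}

```bash
mkdir -p pics; cat > h.py <<'E'
import numpy as np, cv2
from cell import robot, cams
def cam(n, save=None):
    c=cams.read_camera(n)
    if save: cv2.imwrite('pics/'+save,c['image'])
    return c
def px2w(c,u,v,d=None,z=None):
    K=np.array([[c['fx'],0,c['cx']],[0,c['fy'],c['cy']],[0,0,1]])
    x,y=cv2.undistortPoints(np.array([[[u,v]]],float),K,np.array(c['D'],float))[0,0]
    T=np.linalg.inv(c['world_to_cam']); r=T[:3,:3]@np.array([x,-y,-1]); o=T[:3,3]
    if z is not None: return o+r*(z-o[2])/r[2]
    if d is None: d=np.median([q for q in c['depth'][v-1:v+2,u-1:u+2].ravel() if q>0])
    return o+r*d
E
python3 - <<'E'
from h import *
a=cam('top','top.png');b=cam('scene','scene.png')
np.savez('top.npz',**a);np.savez('scene.npz',**b)
s=robot.observe();print(s,robot.nose_length)
for c in(a,b):print(np.linalg.inv(c['world_to_cam'])[:3,3])
E
```

```text
{'time': 0.1, 'qpos': array([ 1.18502253e+00,  3.42662414e-01,  1.52490433e+00, -8.88397389e-06,
        1.27540237e+00, -1.46038707e-01]), 'qvel': array([ 3.58885008e-04, -5.39275650e-04, -2.46940457e-03,  2.51145828e-04,
        4.41956701e-05,  1.02404574e-03]), 'joint_efforts': array([ 5.37256146e-04, -4.31998980e+01, -2.44699323e+01,  7.17605744e-02,
        5.25038852e-02, -8.11813857e-05]), 'tool_pos': array([0.12452804, 0.50966165, 0.23411558]), 'tool_rot': array([-3.14022961e+00, -1.91897507e-04,  2.90186003e+00]), 'contact_force': array([ 0.17210141,  0.35830587, -0.25860955]), 'torque': array([ 0.02377504, -0.02040819,  0.0079971 ]), 'grip_force': 0.0, 'opening': 0.0915665947253479} 0.008
[0.4730313  0.07887777 0.74551261]
[1.08421753 0.10893689 0.45812704]
```

View pics/top.png

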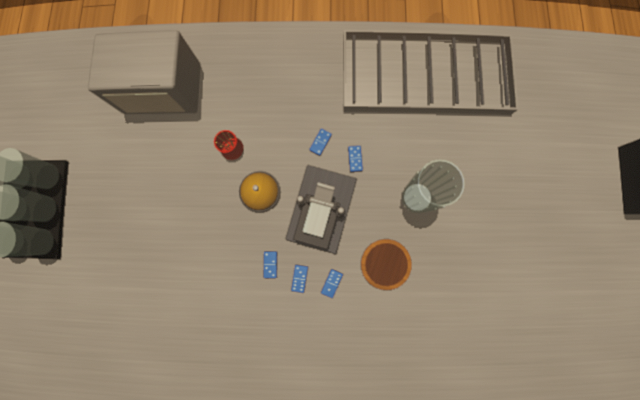

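View pics/scene.png

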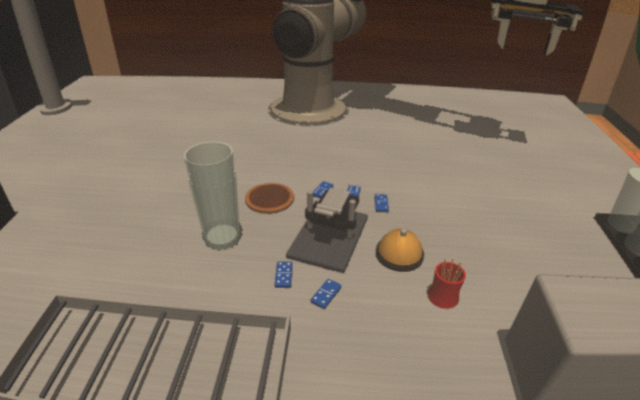

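The top view shows the stand at about (321,209). The wing (318,220) points towards the robot, the tail (325,192) points away, the bell is at (259,190), the glass near (430,190) and the coaster at (386,264). I'll zoom in next.

```bash
python3 - <<'E'
from h import *
a=dict(np.load('top.npz'));b=dict(np.load('scene.npz'))
A=cv2.resize(a['image'][155:265,270:370],None,fx=5,fy=5,interpolation=cv2.INTER_CUBIC)
B=cv2.resize(b['image'][170:280,280:380],None,fx=5,fy=5,interpolation=cv2.INTER_CUBIC)
A=A[:550,:400+100];cv2.imwrite('pics/crop.png',cv2.resize(np.hstack([A,B]),(800,440)))
for u,v in[(318,220),(317,228),(319,213),(325,187),(325,192),(300,200),(341,211),(322,204),(310,180),(345,190)]:print(u,v,px2w(a,u,v).round(4))
E
```

```text
318 220 [0.5291 0.0945 0.068 ]
317 228 [0.5152 0.0961 0.0679]
319 213 [0.5412 0.0929 0.0683]
325 187 [0.5848 0.0828 0.0818]
325 192 [0.577  0.0828 0.0761]
300 200 [0.5612 0.125  0.0868]
341 211 [0.5431 0.0554 0.0867]
322 204 [0.5569 0.0878 0.0696]
310 180 [0.6096 0.1118 0.0126]
345 190 [0.5909 0.0454 0.0131]
```

View pics/crop.png

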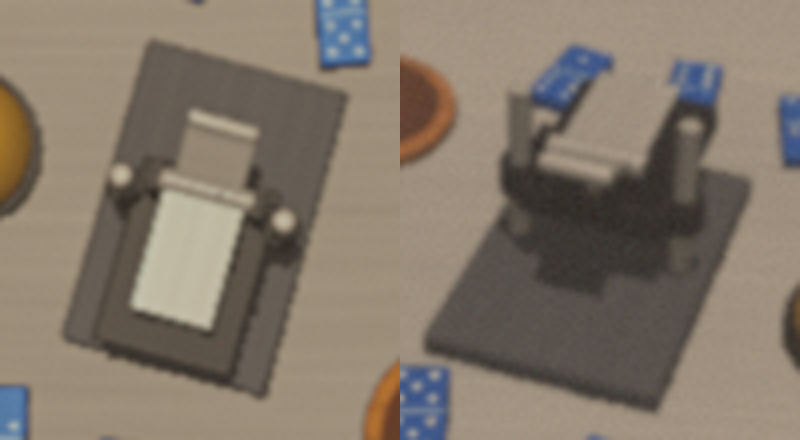

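```bash
python3 - <<'E'
from h import *
a=dict(np.load('top.npz'))
c=np.array([px2w(a,u,v,z=.012) for u,v in[(307.5,165),(356.75,178.25),(336.25,254.25),(286.25,239.5)]])
p=np.array([px2w(a,u,v,z=.087) for u,v in[(300,198.75),(341,210)]])
w=np.array([px2w(a,270+x/4,155+y/4,z=.068) for x,y in[(162,192),(245,207),(211,331),(131,307)]])
r=np.array([px2w(a,270+x/4,155+y/4,z=.082) for x,y in[(191,115),(258,132)]])
print(c.round(4),p.round(4),w.round(4),r.round(4),sep='\n')
ang=lambda d:np.arctan2(d[1],d[0])
print('yaws',ang(c[0]-c[3]),ang(c[1]-c[2]),ang(p[0]-p[1])-np.pi/2,ang(c[0]-c[1])-np.pi/2,ang(w[0]-w[3]),ang(w[1]-w[2]))
y=np.mean([ang(c[0]-c[3]),ang(c[1]-c[2]),ang(c[0]-c[1])-np.pi/2,ang(p[0]-p[1])-np.pi/2])
X=np.array([np.cos(y),np.sin(y)]);Y=np.array([-X[1],X[0]])
o=p.mean(0)[:2]+.006*X
print('yaw',y,'hinge',o)
for n,q in(('foot',c),('wing',w),('roller',r)):
    print(n,[( (k[:2]-o)@X, (k[:2]-o)@Y) for k in q])
print('roller',o+.027*X,'button',o-.044*X)
print('glass',px2w(a,417,198,z=0),px2w(a,440,182,z=.17))
E
```

```text
[[0.6388 0.117  0.012 ]
 [0.6139 0.0231 0.012 ]
 [0.4702 0.0611 0.012 ]
 [0.4966 0.1547 0.012 ]]
[[0.5633 0.125  0.087 ]
 [0.5448 0.0554 0.087 ]]
[[0.5586 0.1079 0.068 ]
 [0.5524 0.0717 0.068 ]
 [0.4984 0.0859 0.068 ]
 [0.5085 0.1206 0.068 ]]
[[0.5903 0.0953 0.082 ]
 [0.5831 0.0665 0.082 ]]
yaws -0.25883585967067163 -0.25900858518663966 -0.2608141145573193 -0.25940415071215583 -0.24828713443407768 -0.2581871420931424
yaw -0.2595156775316966 hinge [0.55986073 0.08865259]
foot [(np.float64(0.06903355052032935), np.float64(0.04769643374857553)), (np.float64(0.06904439513807972), np.float64(-0.04954132260522033)), (np.float64(-0.07964118605491531), np.float64(-0.049616719931726255)), (np.float64(-0.07810796913189673), np.float64(0.04759640430000798))]
wing [(np.float64(-0.006116016128539849), np.float64(0.01826945036187256)), (np.float64(-0.0028794048967755352), np.float64(-0.018305108057819704)), (np.float64(-0.05865942240401719), np.float64(-0.018379213831440307)), (np.float64(-0.057881319915069715), np.float64(0.01768817698812162))]
roller [(np.float64(0.027684398230748693), np.float64(0.014225460468290187)), (np.float64(0.02816346891770319), np.float64(-0.015423609646346764))]
roller [0.58595661 0.08172405] button [0.51733409 0.09994354]
glass [ 0.57874884 -0.09404482  0.        ] [ 0.5791845  -0.08993496  0.17      ]
```

Emit:
carry_out --pt "0 0 0 0 0 0.02 0" --pt "-2.4 -1.28 0 0 0 0 0" --pt "-2.4 -1.28 0 0 0 0 0" --pt "-2.4 -1.28 0 0 0 0 0" --pt "-2.4 -1.28 0 0 0 0 0" --pt "-2.4 -1.28 0 0 0 0 0" --pt "-2.4 -1.28 0 0 0 0 0" --pt "-2.4 -1.28 0 0 0 0 0" --force 20

```text
time: 0.77
tool_pos: [0.2647, 0.3792, 0.2346]
tool_rot: [-3.142, -0.0, 2.881]
contact_force: [0.5, 0.6, 0.8]
opening: 0.0429
grip_force: 0.0
```

Emit:
carry_out --pt "-2.4 -1.28 0 0 0 0 0" --pt "-2.4 -1.28 0 0 0 0 0" --pt "-2.4 -1.28 0 0 0 0 0" --pt "-2.4 -1.28 0 0 0 0 0" --pt "-2.4 -1.28 0 0 0 0 0" --pt "-2.4 -1.28 0 0 0 0 0" --pt "-2.4 -1.28 0 0 0 0 0" --pt "-2.4 -1.28 0 0 0 0 0"

```text
time: 1.43
tool_pos: [0.424, 0.2308, 0.2346]
tool_rot: [-3.142, -0.0, 2.881]
contact_force: [0.9, 0.3, -0.1]
opening: 0.0004
grip_force: 0.0
```

Emit:
carry_out --pt "-2.4 -1.28 0 0 0 0 0" --pt "-2.4 -1.28 0 0 0 0 0" --pt "-2.4 -1.28 0 0 0 0 0" --pt "-2.4 -1.28 0 0 0 0 0" --pt "-2.4 -1.28 0 0 0 0 0" --pt "-2.4 -1.28 0 0 0 0 0" --pt "-2.4 -1.28 0 0 0 0 0" --pt "0 0 0 0 0 0 0"

```text
time: 2.1
tool_pos: [0.5654, 0.0988, 0.2339]
tool_rot: [-3.141, 0.001, 2.877]
contact_force: [-0.9, 0.8, 0.2]
opening: 0.0004
grip_force: 0.0
```

Emit:
carry_out --pt "-1.2 -0.55 0 0 0 0 0" --pt "-1.2 -0.55 1.0 0 0 0 0" --pt "0 0 2.0 0 0 0 0" --pt "0 0 2.5 0 0 0 0" --pt "0 0 2.5 0 0 0 0" --pt "0 0 2.0 0 0 0 0" --pt "0 0 1.0 0 0 0 0" --pt "0 0 0 0 0 0 0"

```text
time: 2.77
tool_pos: [0.5813, 0.0855, 0.1217]
tool_rot: [-3.14, -0.005, 2.882]
contact_force: [-1.2, -0.3, 0.8]
opening: 0.0005
grip_force: 0.0
```

```bash
python3 - <<'E'
from h import *
a=cam('scene','s2.png');w=cam('wrist')
A=cv2.resize(a['image'][120:290,260:400],(400,486));B=cv2.resize(w['image'],(400,250))
I=np.zeros((486,800,3),np.uint8);I[:,:400]=A;I[:250,400:]=B;cv2.imwrite('pics/s2c.png',I)
s=robot.observe();print(s['tool_pos'],s['tool_rot'],s['contact_force'],s['time'])
E
```

```text
[0.58327384 0.08554933 0.12500374] [3.14147225e+00 2.81625120e-04 2.88187883e+00] [-0.40736724 -0.22024257 -0.49494896] 2.8667
```

View pics/s2c.png

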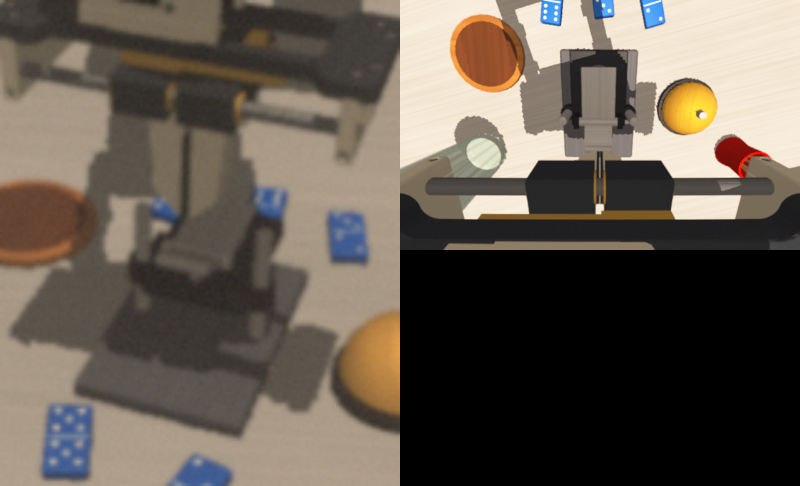

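The left half of the picture shows the shut fingers right above the tail (about 185,240), and the wrist view has them centred on the stand. I'll correct by 4 mm and go down by feel.

Emit:
carry_out --pt "-0.45 -0.29 0 0 0 0 0" --pt "0 0 0.6 0 0 0 0" --pt "0 0 0.7 0 0 0 0" --pt "0 0 0.6 0 0 0 0" --pt "0 0 0.4 0 0 0 0" --pt "0 0 0.2 0 0 0 0" --pt "0 0 0.1 0 0 0 0" --pt "0 0 0 0 0 0 0"

```text
time: 3.53
tool_pos: [0.5865, 0.0815, 0.0984]
tool_rot: [-3.142, -0.0, 2.882]
contact_force: [0.8, -0.1, 0.2]
opening: 0.0003
grip_force: 0.0
```

Emit:
carry_out --pt "0 0 0.1 0 0 0 0" --pt "0 0 0.1 0 0 0 0" --pt "0 0 0.1 0 0 0 0" --pt "0 0 0.1 0 0 0 0" --pt "0 0 0.1 0 0 0 0" --pt "0 0 0.1 0 0 0 0" --pt "0 0 0 0 0 0 0" --pt "0 0 0 0 0 0 0"

```text
time: 4.2
tool_pos: [0.5866, 0.0815, 0.0927]
tool_rot: [3.142, -0.0, 2.882]
contact_force: [0.4, 0.1, -0.2]
opening: 0.0001
grip_force: 0.0
```

Emit:
carry_out --pt "0 0 0.1 0 0 0 0" --pt "0 0 0.1 0 0 0 0" --pt "0 0 0.1 0 0 0 0" --pt "0 0 0.1 0 0 0 0" --pt "0 0 0.1 0 0 0 0" --pt "0 0 0 0 0 0 0" --pt "0 0 0 0 0 0 0" --pt "0 0 0 0 0 0 0"

```text
time: 4.87
tool_pos: [0.5874, 0.0813, 0.0883]
tool_rot: [3.141, 0.002, 2.882]
contact_force: [3.3, -2.2, 5.2]
opening: 0.0004
grip_force: 2.5
```

Emit:
carry_out --pt "0 0 0.1 0 0 0 0" --pt "0 0 0.1 0 0 0 0" --pt "0 0 0.1 0 0 0 0" --pt "0 0 0.1 0 0 0 0" --pt "0 0 0.1 0 0 0 0" --pt "0 0 0 0 0 0 0" --pt "0 0 0 0 0 0 0" --pt "0 0 0 0 0 0 0"

```text
time: 5.53
tool_pos: [0.5862, 0.0816, 0.0824]
tool_rot: [-3.141, -0.001, 2.882]
contact_force: [1.0, -0.5, 2.4]
opening: 0.0
grip_force: 1.4
```

Emit:
carry_out --pt "0 0 0.1 0 0 0 0" --pt "0 0 0.1 0 0 0 0" --pt "0 0 0.1 0 0 0 0" --pt "0 0 0.1 0 0 0 0" --pt "0 0 0.1 0 0 0 0" --pt "0 0 0.1 0 0 0 0" --pt "0 0 0 0 0 0 0" --pt "0 0 0 0 0 0 0"

```text
time: 6.2
tool_pos: [0.5861, 0.0815, 0.0763]
tool_rot: [-3.141, -0.001, 2.882]
contact_force: [1.1, 0.4, 1.0]
opening: 0.0006
grip_force: 0.6
```

Emit:
carry_out --pt "0 0 0.1 0 0 0 0" --pt "0 0 0.1 0 0 0 0" --pt "0 0 0.1 0 0 0 0" --pt "0 0 0.1 0 0 0 0" --pt "0 0 0.1 0 0 0 0" --pt "0 0 0 0 0 0 0" --pt "0 0 0 0 0 0 0" --pt "0 0 0 0 0 0 0"

```text
time: 6.87
tool_pos: [0.5866, 0.0815, 0.0716]
tool_rot: [3.142, -0.0, 2.882]
contact_force: [-0.5, -0.0, -0.1]
opening: 0.0
grip_force: 0.0
```

Emit:
carry_out --pt "-0.5 0 -0.3 0 0 0 0" --pt "-0.7 0 -1 0 0 0 0" --pt "0 0 -2 0 0 0 0" --pt "0 0 -2.5 0 0 0 0" --pt "0 0 -2.5 0 0 0 0" --pt "0 0 -1.5 0 0 0 0" --pt "0 0 0 0 0 0 0" --pt "0 0 0 0 0 0 0"

```text
time: 7.53
tool_pos: [0.5987, 0.0783, 0.1704]
tool_rot: [3.141, 0.002, 2.882]
contact_force: [0.0, -0.1, -0.9]
opening: 0.0004
grip_force: 0.0
```

```bash
python3 - <<'E'
from h import *
a=cam('scene');w=cam('wrist')
A=cv2.resize(a['image'][120:290,260:400],(400,486));B=cv2.resize(w['image'],(400,250))
I=np.zeros((486,800,3),np.uint8);I[:,:400]=A;I[:250,400:]=B;cv2.imwrite('pics/s3c.png',I)
s=robot.observe();print(s['tool_pos'],s['tool_rot'],s['contact_force'],s['time'])
E
```

```text
[0.59760025 0.07830659 0.16846436] [-3.14114341e+00 -1.99769123e-03  2.88169001e+00] [ 0.87172912  0.30011308 -1.18978918] 7.6333
```

View pics/s3c.png

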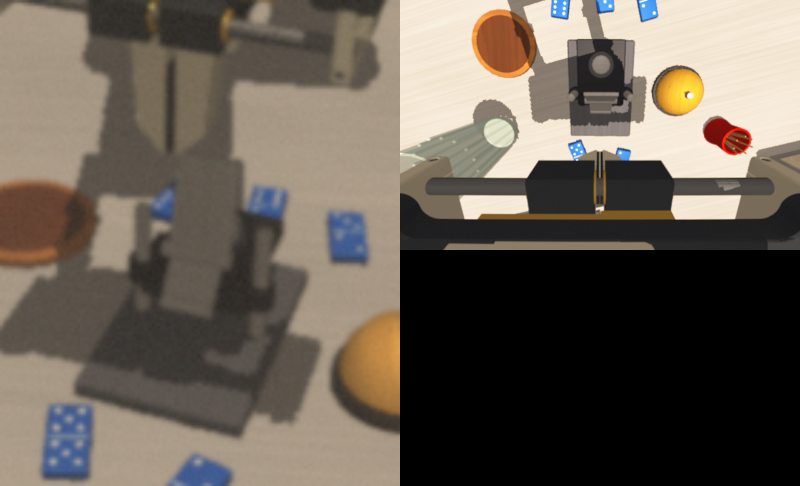

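The flap stands open: the wing is raised at about (205,230), and the wrist view shows the button at (600,65). I'll go over the button and tilt the hand back so its body stays clear of the wing.

Emit:
carry_out --pt "1 0 0 0 0 0 0" --pt "2 0 0 0 0 0 0" --pt "2.3 0 0 0 0 0 0" --pt "2 0 0 0 0 0 0" --pt "1 0 0 0 0 0 0" --pt "0 0 0 0 -0.11 0 0" --pt "0 0 0 0 -0.11 0 0" --pt "0 0 0 0 -0.11 0 0"

```text
time: 8.3
tool_pos: [0.5176, 0.0998, 0.1689]
tool_rot: [3.141, 0.333, 2.882]
contact_force: [-0.3, -1.1, -1.0]
opening: 0.0006
grip_force: 0.0
```

Emit:
carry_out --pt "0 0 0 0 -0.11 0 0" --pt "0 0 0 0 -0.11 0 0" --pt "0.52 0 0.85 0 0 0 0" --pt "0.78 0 1.28 0 0 0 0" --pt "0.78 0 1.28 0 0 0 0" --pt "0.52 0 0.85 0 0 0 0" --pt "0.26 0 0.43 0 0 0 0" --pt "0 0 0 0 0 0 0"

```text
time: 8.97
tool_pos: [0.5152, 0.0976, 0.112]
tool_rot: [-3.134, 0.516, 2.881]
contact_force: [-0.3, -0.2, 0.2]
opening: 0.0008
grip_force: 0.0
```

```bash
python3 - <<'E'
from h import *
w=cam('wrist');cv2.imwrite('pics/w4.png',w['image'])
s=robot.observe();p=s['tool_pos'];X=np.array([np.cos(-.2595),np.sin(-.2595)]);d=p[:2]-[.55986,.08865]
print(p,s['tool_rot'],s['contact_force'],s['time'],s['qpos'],'stand',d@X,d@[-X[1],X[0]])
E
```

```text
[0.51580657 0.09766626 0.11297153] [-3.13421304  0.51777155  2.88103193] [0.23624099 0.63180481 0.10662062] 9.0167 [ 0.16670515  0.3461158   2.07842329 -0.73608133  0.32095943 -0.48340019] stand -0.04489200044708605 -0.0025896120633951136
```

View pics/w4.png

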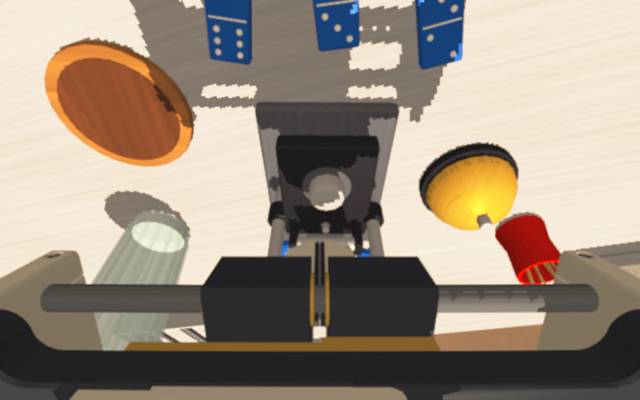

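The wrist view shows the button (325,190) straight ahead and centred. Joint 5 is near its limit, so I'll lean back to about 0.35 rad, correct y and descend.

Emit:
carry_out --pt "0 0.26 0 0 0.085 0 0" --pt "0 0 0 0 0.085 0 0" --pt "0.17 0 0.47 0 0 0 0" --pt "0.24 0 0.66 0 0 0 0" --pt "0.24 0 0.66 0 0 0 0" --pt "0.17 0 0.47 0 0 0 0" --pt "0.1 0 0.28 0 0 0 0" --pt "0 0 0 0 0 0 0"

```text
time: 9.68
tool_pos: [0.5181, 0.0953, 0.0864]
tool_rot: [-3.126, 0.402, 2.877]
contact_force: [-0.5, 0.3, 0.6]
opening: 0.0004
grip_force: 0.0
```

```bash
cat >> h.py <<'E'
def st():
    s=robot.observe();p=s['tool_pos'];X=np.array([np.cos(-.2595),np.sin(-.2595)]);d=p[:2]-[.55986,.08865]
    print(p.round(4),s['tool_rot'].round(3),s['contact_force'].round(1),round(s['time'],2),s['qpos'].round(2),'stand',(d@X).round(4),(d@[-X[1],X[0]]).round(4))
E
python3 -c "from h import *;st()"
```

```text
[0.5181 0.0953 0.0864] [-3.126  0.402  2.877] [-0.5  0.3  0.6] 9.68 [ 0.13  0.41  2.01 -0.45  0.39 -0.78] stand -0.042 -0.0043
```

Emit:
carry_out --pt "0.1 0.14 0 -0.008 0.02 0 0" --pt "0.1 0.14 0 -0.008 0.02 0 0" --pt "0.1 0.15 0 0 0.01 0 0" --pt "0 0 0 0 0 0 0" --pt "0.035 0 0.094 0 0 0 0" --pt "0.035 0 0.094 0 0 0 0" --pt "0.035 0 0.094 0 0 0 0" --pt "0 0 0 0 0 0 0"

```text
time: 10.35
tool_pos: [0.5173, 0.1003, 0.0832]
tool_rot: [3.14, 0.353, 2.876]
contact_force: [-0.3, -0.4, -0.3]
opening: 0.0001
grip_force: 0.0
```

```bash
python3 -c "from h import *;st()"
```

```text
[0.5173 0.1003 0.0832] [3.14  0.353 2.876] [-0.3 -0.4 -0.3] 10.35 [ 0.12  0.42  1.99 -0.32  0.43 -0.92] stand -0.0441 0.0003
```

Good. Now down slowly onto the button (contact expected near TCP 0.074).

Emit:
carry_out --pt "0.035 0 0.094 0 0 0 0" --pt "0.035 0 0.094 0 0 0 0" --pt "0.035 0 0.094 0 0 0 0" --pt "0.035 0 0.094 0 0 0 0" --pt "0.035 0 0.094 0 0 0 0" --pt "0.035 0 0.094 0 0 0 0" --pt "0.035 0 0.094 0 0 0 0" --pt "0 0 0 0 0 0 0"

```text
time: 11.02
tool_pos: [0.5175, 0.1002, 0.0763]
tool_rot: [3.14, 0.353, 2.876]
contact_force: [-0.4, 0.1, 0.9]
opening: 0.0006
grip_force: 0.0
```

Emit:
carry_out --pt "0.035 0 0.094 0 0 0 0" --pt "0.035 0 0.094 0 0 0 0" --pt "0 0 0 0 0 0 0" --pt "0 0 0 0 0 0 0" --pt "0 0 0 0 0 0 0" --pt "0 0 0 0 0 0 0" --pt "0 0 0 0 0 0 0" --pt "0 0 0 0 0 0 0"

```text
time: 11.68
tool_pos: [0.5176, 0.1003, 0.0746]
tool_rot: [3.14, 0.354, 2.876]
contact_force: [0.5, -0.2, -0.0]
opening: 0.0005
grip_force: 0.0
```

Emit:
carry_out --pt "0.035 0 0.094 0 0 0 0" --pt "0.035 0 0.094 0 0 0 0" --pt "0.035 0 0.094 0 0 0 0" --pt "0 0 0 0 0 0 0" --pt "0 0 0 0 0 0 0" --pt "0 0 0 0 0 0 0" --pt "0 0 0 0 0 0 0" --pt "0 0 0 0 0 0 0"

```text
time: 12.35
tool_pos: [0.5177, 0.1003, 0.0716]
tool_rot: [3.14, 0.354, 2.876]
contact_force: [0.8, 0.1, 2.1]
opening: 0.0003
grip_force: 1.3
```

Emit:
carry_out --pt "0.035 0 0.094 0 0 0 0" --pt "0.035 0 0.094 0 0 0 0" --pt "0.035 0 0.094 0 0 0 0" --pt "0 0 0 0 0 0 0" --pt "0 0 0 0 0 0 0" --pt "0 0 0 0 0 0 0" --pt "0 0 0 0 0 0 0" --pt "0 0 0 0 0 0 0"

```text
time: 13.02
tool_pos: [0.5177, 0.1003, 0.0686]
tool_rot: [3.14, 0.354, 2.876]
contact_force: [0.5, -0.2, 3.8]
opening: 0.0003
grip_force: 2.3
```

Emit:
carry_out --pt "0.035 0 0.094 0 0 0 0" --pt "0.018 0 0.047 0 0 0 0" --pt "0 0 0 0 0 0 0" --pt "0 0 0 0 0 0 0" --pt "0 0 0 0 0 0 0" --pt "0 0 0 0 0 0 0" --pt "0 0 0 0 0 0 0" --pt "0 0 0 0 0 0 0"

```text
time: 13.68
tool_pos: [0.5177, 0.1003, 0.0672]
tool_rot: [3.14, 0.354, 2.876]
contact_force: [-0.4, -0.1, 6.3]
opening: 0.0009
grip_force: 2.8
```

Emit:
carry_out --pt "0.018 0 0.047 0 0 0 0" --pt "0.018 0 0.047 0 0 0 0" --pt "0 0 0 0 0 0 0" --pt "0 0 0 0 0 0 0" --pt "0 0 0 0 0 0 0" --pt "0 0 0 0 0 0 0" --pt "0 0 0 0 0 0 0" --pt "0 0 0 0 0 0 0"

```text
time: 14.35
tool_pos: [0.5179, 0.1003, 0.0667]
tool_rot: [3.14, 0.355, 2.876]
contact_force: [-3.3, -0.5, 11.3]
opening: 0.0006
grip_force: 5.5
```

Emit:
carry_out --pt "0.018 0 0.047 0 0 0 0" --pt "0 0 0 0 0 0 0" --pt "0 0 0 0 0 0 0" --pt "0 0 0 0 0 0 0" --pt "0 0 0 0 0 0 0" --pt "0 0 0 0 0 0 0" --pt "0 0 0 0 0 0 0" --pt "0 0 0 0 0 0 0"

```text
time: 15.02
tool_pos: [0.5179, 0.1003, 0.0665]
tool_rot: [3.139, 0.355, 2.876]
contact_force: [-4.3, 0.4, 14.1]
opening: 0.0005
grip_force: 7.2
```

Hard stop reached at about 14 N. I'll hold.

Emit:
carry_out --pt "0 0 0 0 0 0 0" --pt "0 0 0 0 0 0 0" --pt "0 0 0 0 0 0 0" --pt "0 0 0 0 0 0 0" --pt "0 0 0 0 0 0 0" --pt "0 0 0 0 0 0 0" --pt "0 0 0 0 0 0 0" --pt "0 0 0 0 0 0 0"

```text
time: 15.68
tool_pos: [0.5179, 0.1003, 0.0665]
tool_rot: [3.139, 0.355, 2.876]
contact_force: [-4.8, -0.2, 14.4]
opening: 0.0006
grip_force: 7.2
```

Emit:
carry_out --pt "0 0 0 0 0 0 0" --pt "0 0 0 0 0 0 0" --pt "0 0 0 0 0 0 0" --pt "0 0 0 0 0 0 0" --pt "0 0 0 0 0 0 0" --pt "0 0 0 0 0 0 0" --pt "0 0 0 0 0 0 0" --pt "0 0 0 0 0 0 0"

```text
time: 16.35
tool_pos: [0.5179, 0.1003, 0.0665]
tool_rot: [3.139, 0.355, 2.876]
contact_force: [-4.2, -0.0, 14.2]
opening: 0.0004
grip_force: 7.2
```

```bash
python3 - <<'E'
from h import *
w=cam('wrist');a=cam('scene');st()
A=cv2.resize(a['image'][120:290,260:400],(400,486));B=cv2.resize(w['image'],(400,250))
I=np.zeros((486,800,3),np.uint8);I[:,:400]=A;I[:250,400:]=B;cv2.imwrite('pics/s5c.png',I)
E
```

```text
[0.5179 0.1003 0.0665] [3.14  0.355 2.876] [-4.4 -0.3 14.8] 16.45 [ 0.12  0.45  2.   -0.35  0.38 -0.87] stand -0.0435 0.0005
```

View pics/s5c.png

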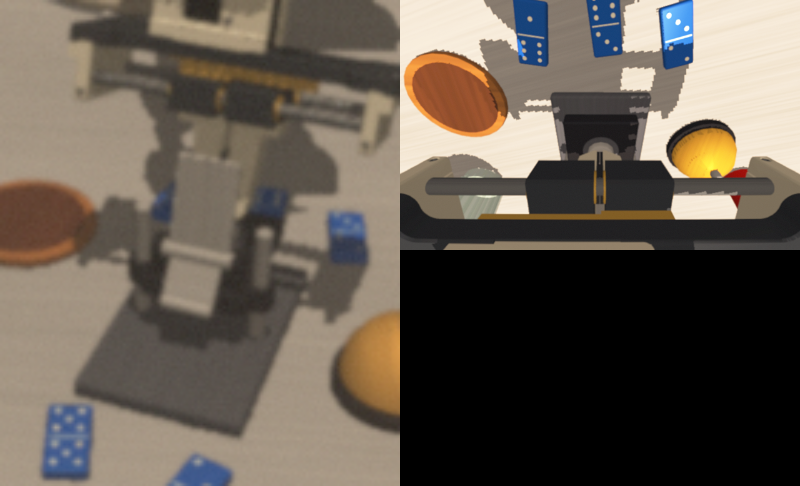

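The fingers are on the button with the wing upright and clear behind them. Next I'll lift, straighten the hand and move over behind the wing.

Emit:
carry_out --pt "-0.1 0 -0.28 0 0 0 0" --pt "-0.35 0 -0.94 0 0 0 0" --pt "-0.7 0 -1.88 0 0 0 0" --pt "-0.7 0 -1.88 0 0 0 0" --pt "-0.7 0 -1.88 0 0 0 0" --pt "-0.7 0 -1.88 0 0 0 0" --pt "-0.7 0 -1.88 0 0 0 0" --pt "-0.2 0 -0.6 0 0 0 0"

```text
time: 17.12
tool_pos: [0.5183, 0.1003, 0.1874]
tool_rot: [3.139, 0.356, 2.876]
contact_force: [0.5, 0.7, 0.5]
opening: 0.0004
grip_force: 0.0
```

Emit:
carry_out --pt "0 0 0 0 0.09 0 0" --pt "0 0 0 0 0.09 0 0" --pt "0 0 0 0 0.09 0 0" --pt "0 0 0 0 0.085 0 0" --pt "0 0 0 0 0 0 0" --pt "0 0 0 0 0 0 0" --pt "0 0 0 0 0 0 0" --pt "0 0 0 0 0 0 0"

```text
time: 17.78
tool_pos: [0.5165, 0.1004, 0.1845]
tool_rot: [3.141, -0.001, 2.877]
contact_force: [-0.2, -0.1, -0.2]
opening: 0.0007
grip_force: 0.0
```

```bash
python3 -c "from h import *;st()"
```

```text
[0.5165 0.1004 0.1845] [ 3.141e+00 -1.000e-03  2.877e+00] [-0.2 -0.1 -0.2] 17.78 [ 0.05  0.39  1.6   0.    1.15 -1.26] stand -0.0449 0.0002
```

Emit:
carry_out --pt "-1 0 0 0 0 0.005 0" --pt "-2 0 0 0 0 0 0" --pt "-2 0 0 0 0 0 0" --pt "-1.2 0 0 0 0 0 0" --pt "-0.5 0 0.5 0 0 0 0" --pt "0 0 1.5 0 0 0 0" --pt "0 0 1.5 0 0 0 0" --pt "0 0 0.5 0 0 0 0"

```text
time: 18.45
tool_pos: [0.5807, 0.0825, 0.1426]
tool_rot: [3.141, -0.005, 2.872]
contact_force: [-0.8, -0.8, 0.2]
opening: 0.0003
grip_force: 0.0
```

Emit:
carry_out --pt "0 0 0.8 0 0 0 0" --pt "0 0 1.2 0 0 0 0" --pt "0 0 1.2 0 0 0 0" --pt "0 0 0.6 0 0 0 0" --pt "0 0 0.2 0 0 0 0" --pt "0 0 0 0 0 0 0" --pt "0 0 0 0 0 0 0" --pt "0 0 0 0 0 0 0"

```text
time: 19.12
tool_pos: [0.5826, 0.0825, 0.1059]
tool_rot: [3.14, -0.0, 2.872]
contact_force: [0.6, 0.1, -0.1]
opening: 0.0007
grip_force: 0.0
```

```bash
python3 -c "from h import *;st()"
```

```text
[0.5826 0.0825 0.1059] [ 3.14  -0.     2.872] [ 0.6  0.1 -0.1] 19.12 [ 0.01  0.58  1.51  0.    1.05 -1.29] stand 0.0235 -0.0001
```

Emit:
carry_out --pt "0.4 0 0 0 0 -0.01 0" --pt "0.5 0 0 0 0 0 0" --pt "0.5 0 0 0 0 0 0" --pt "0.25 0 0 0 0 0 0" --pt "0.2 0 0 0 0 0 0" --pt "0.2 0 0 0 0 0 0" --pt "0.2 0 0 0 0 0 0" --pt "0.2 0 0 0 0 0 0"

```text
time: 19.78
tool_pos: [0.5591, 0.0887, 0.1053]
tool_rot: [3.14, 0.0, 2.882]
contact_force: [2.9, -0.9, -0.3]
opening: 0.0003
grip_force: 1.4
```

Emit:
carry_out --pt "0.2 0 0 0 0 0 0" --pt "0.2 0 0 0 0 0 0" --pt "0.2 0 0 0 0 0 0" --pt "0.2 0 0 0 0 0 0" --pt "0.2 0 0 0 0 0 0" --pt "0.2 0 0 0 0 0 0" --pt "0 0 0 0 0 0 0" --pt "0 0 0 0 0 0 0"

```text
time: 20.45
tool_pos: [0.5464, 0.092, 0.105]
tool_rot: [3.14, -0.002, 2.882]
contact_force: [1.3, 0.1, -0.0]
opening: 0.0004
grip_force: 0.5
```

Emit:
carry_out --pt "0.2 0 0 0 0 0 0" --pt "0.2 0 0 0 0 0 0" --pt "0.2 0 0 0 0 0 0" --pt "0.2 0 0 0 0 0 0" --pt "0.2 0 0 0 0 0 0" --pt "0.2 0 0 0 0 0 0" --pt "0 0 0 0 0 0 0" --pt "0 0 0 0 0 0 0"

```text
time: 21.12
tool_pos: [0.535, 0.095, 0.1051]
tool_rot: [3.14, -0.002, 2.882]
contact_force: [0.3, -0.1, 0.1]
opening: 0.0006
grip_force: 0.0
```

Emit:
carry_out --pt "0.2 0 0 0 0 0 0" --pt "0.2 0 0 0 0 0 0" --pt "0.2 0 0 0 0 0 0" --pt "0.2 0 0 0 0 0 0" --pt "0.2 0 0 0 0 0 0" --pt "0.2 0 0 0 0 0 0" --pt "0 0 0 0 0 0 0" --pt "0 0 0 0 0 0 0"

```text
time: 21.78
tool_pos: [0.5236, 0.098, 0.1052]
tool_rot: [3.14, -0.001, 2.882]
contact_force: [0.7, -0.5, -0.1]
opening: 0.0006
grip_force: 0.0
```

```bash
python3 - <<'E'
from h import *
w=cam('wrist');a=cam('scene');st()
A=cv2.resize(a['image'][120:290,260:400],(400,486));B=cv2.resize(w['image'],(400,250))
I=np.zeros((486,800,3),np.uint8);I[:,:400]=A;I[:250,400:]=B;cv2.imwrite('pics/s6c.png',I)
E
```

```text
[0.5238 0.098  0.1052] [ 3.140e+00 -1.000e-03  2.882e+00] [ 0.5  0.2 -0.2] 21.88 [ 0.04  0.5   1.68  0.    0.97 -1.27] stand -0.0373 -0.0002
```

View pics/s6c.png

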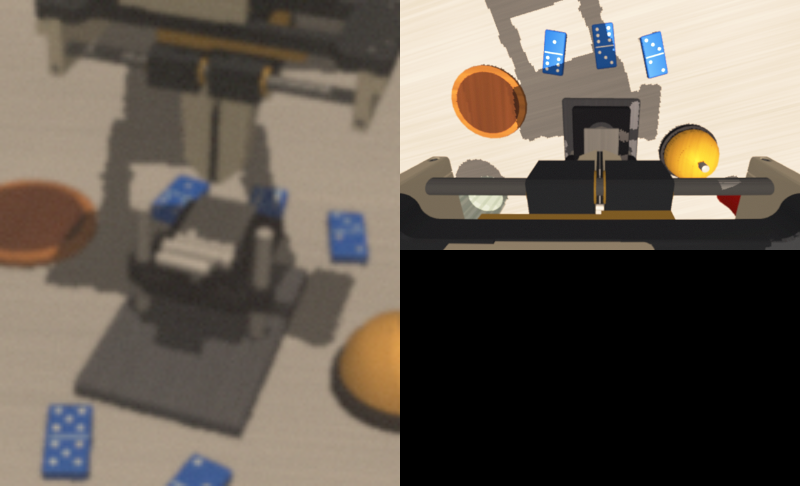

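The wing lies shut over the button (wrist view 600,140) with the tail raised again (200,240). I'll lift away, check the wing height and hand in.

Emit:
carry_out --pt "0 0 -1 0 0 0 0" --pt "0 0 -2 0 0 0 0" --pt "0 0 -2.5 0 0 0 0" --pt "0 0 -2.5 0 0 0 0" --pt "0 0 -1 0 0 0 0" --pt "0 0 0 0 0 0 0" --pt "0 0 0 0 0 0 0" --pt "0 0 0 0 0 0 0"

```text
time: 22.55
tool_pos: [0.5229, 0.0978, 0.1938]
tool_rot: [3.141, -0.004, 2.882]
contact_force: [-1.2, -0.3, 0.7]
opening: 0.0004
grip_force: 0.0
```

```bash
python3 - <<'E'
from h import *
w=cam('wrist');st()
for u,v in[(320,150),(320,165),(320,180),(320,195),(320,210),(320,225)]:print(v,px2w(w,u,v).round(4))
E
```

```text
[0.5229 0.0978 0.1936] [ 3.141 -0.004  2.882] [ 0.5 -0.4 -0.6] 22.6 [ 0.04  0.39  1.57  0.    1.19 -1.27] stand -0.0381 -0.0007
150 [0.4886 0.1093 0.0134]
165 [0.4977 0.1067 0.0506]
180 [0.5081 0.1039 0.068 ]
195 [0.5219 0.1002 0.0673]
210 [0.5356 0.0965 0.0684]
225 [0.5501 0.0927 0.0683]
```

The wing is level at 68 mm, the same as at the start, so the flap is shut.

```bash
python3 -c "from h import *;print(robot.hand_in())"
```

```text
the job is handed in; nothing more can be done
None
```

The job is handed in, though it returned no verdict: the flap was snapped open, the button held on its hard stop at about 14 N for over a second, and the flap pushed shut again and measured level with the hand clear (I had no way to confirm the bell's sound).

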